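# Check the fruit sugar sensor with its glass reference cell

## Robot

A 6-joint arm with a two-finger parallel gripper is mounted at the origin on the work surface. World frame = base frame: x ahead of the robot, y to its left, z up, the work surface at z = 0. Lengths are in m, angles in degrees, forces in N, time in s.
With the tool pointing down it reaches from about 0.4 to 0.825 m from the base axis. Payload 7 kg.
Tool frame: the origin (TCP) lies midway between the tips of the shut fingers; the grasp point (between the pads) lies behind it (env.pinch_z is the z of the grasp point in the tool frame, in m); z points along the fingers, y is the line along which they close (so a half turn about z gives the same grasp; the last joint's range is limited). The gripper opens to 88 mm and grips with 3 to 60 N. Pads are 19 mm wide; open, the fingers measure 130 mm over their backs; the gripper's body (78 mm by 193 mm) begins 47 mm behind the grasp point.
Start: joints at [-60.556, 20.546, 0.682, 0, -70.136, -16.507], TCP at [0.151, -0.658, 0.227] pointing down, gripper open.
Joint ranges: [-176.03, 176.03], [-82.01, 121.73], [-58.28, 71.71], [-173.87, 95.51], [-174.79, -0.11], [-173.66, 173.66]. Speed limits (degrees/s): [136.94, 136.94, 172.46, 180, 180, 180].

## Interface

Orientations are given as a 3x3 rotation matrix whose columns are the frame's x, y, z axes.
In Python, from plant import env gives the robot as it stands.
- The arm moves only by the shell command python3 -m inch 'ROWS' [OPENING] [FORCE]. ROWS is a JSON object of lists of equal length, an entry for each row: "delta_pos": the shift along the tool's x, y, z in mm, a list of three; "dr": the turn, a rotation vector about the tool's x, y, z in rad, a list of three. In form: {"delta_pos": [[tx, ty, tz], ...], "dr": [[wx, wy, wz], ...]}. A call has exactly 5 rows; each row is the pose to reach, as a shift and turn from the pose commanded when the call began, along the tool's axes at that moment; what a row does not reach only later rows make up. A row lasts 1/8 s, in which the tool goes at most 62.5 mm and 10.7 degrees, less where a joint would pass 70% of its speed; a pose out of reach is approached as far as the arm can. A call with a gripper value outside its range is refused whole. OPENING is the opening in per cent of the stroke, from 0 (shut) to 100 (fully open), set as the call begins (- or left out, the last holds). The fingers move at their own pace and stop on an object; FORCE is the grip in N (left out, the last holds). Time passes only in rows, so rows that repeat a pose let the fingers close, or fill a call up. It gives the time, the measured TCP pose, the force, the opening and the grip force at its end, in the units of the state.
- env.sense(): the state, without advancing time (a new reading comes with each control period).
- env.grab_frame(name): name is "scene" or "side" or "wrist"; returns the picture (400x640x3 uint8, red, green, blue); there is no depth.
- env.camera_model(name): a dict with "fx", "fy", "cx", "cy" (pixels), "dist" ([k1, k2, p1, p2, k3] as OpenCV has them; the pictures are not rectified), "R" (3x3) and "t" (3): a world point X has camera coordinates R X + t. Camera axes: x right, y down, z forward; pixel columns grow to the right and rows downward; lengths in m; the calibration is good to about 2 mm. A picture is of the moment at which its call begins: read the wrist's pose just before it. camera_model takes no time and is no camera call; for the wrist camera it gives the pose at the moment of the call.
- env.close_job(): hands the job in; it is judged then, once.
Trained networks look in the newest picture that a camera, given by its name, has taken for a name from the list of things; names that differ only in an ending like _2 or _b are one class to them, and where a whole thing is asked for, a point or a joint stands for the part that bears it (a point fixed in the world has none). Each returns a list of dicts, best first, with "score" (0 to 1); they miss things now and then, are a little off and sometimes report something else, mostly with a low value. They report only what shows in the picture. A call takes as long as a camera call. They do not tell look-alikes from the thing itself.
- env.find_in(camera, thing): "at" ([column, row] in pixels, amid what is visible of it).
- env.masks_of(camera, thing): "pixels" (400x640 bool, what is visible of it) and "at" ([column, row] in pixels, amid what is visible of it).
- env.tip_of(camera, thing): "at" ([column, row] in pixels: a listed point, or the origin of a listed thing).
The state is a dict: "time": time; "joint_positions": joint angles; "qvel": joint speeds; "joint_efforts": joint torques, N m; "tcp_pos": TCP position; "tool_rot": TCP orientation; "contact_force": force on the tool from outside, world axes, zero at the start; "torque": the same for the moment, N m; "finger_gap": finger opening in m; "grasp_force": force on a finger pad.
Only numpy, scipy, OpenCV 4.12 (cv2) and the standard library are available. Lean on these libraries where they do the work, as an engineer would, in place of code of your own. Each camera call takes 0.05 s, during which the arm holds its last target. There are 200 camera calls.

## Task

The light sensor on the fruit-packing bench is due for its check: first seat the loose port cap, rim down and rib up, fully home in the round pocket on top of the lamp tower, and let go of it. Then take the tall glass cell out of the rack by its two wide frosted faces only, never touching its clear end windows with the fingers, and finish while still holding it upright and still in the middle of the light path between the two towers, its clear windows facing the two lenses, carried by the gripper alone. Leave the short cell, the tape roll, the jar and the fruit punnet where they are.

Things in the scene. Friction and masses are not known exactly. Their poses are not given: they have to be found in the camera images.
- sensor: Fork-shaped sensor fixed to the bench: dark base 140 (x) x 260 (y) x 18 mm; two cream towers 80 (x) x 70 (y) mm, tops at 105 mm, centred at y = -85 (lamp tower, round pocket in its top) and y = +85 mm (detector tower, plain top). Gap 100 mm, a small lens on each inner face, 5 mm proud; the light runs along y. Origin: centre of the underside, z up. Yaw within 0.4 rad.
- pocket (a point): Centre of the floor of the round pocket in the lamp tower's top: 47 mm across, 9 mm deep, mouth chamfered 2 mm, floor 96 mm above the bench. Axes as the sensor's.
- beam (a point): Middle of the light path: midway between the lenses, 70 mm above the bench. Axes as the sensor's, so the light runs along its y.
- cap: Loose white plastic port cap lying rim down on the bench: a hollow round skirt 44 mm across and 12 mm high, closed on top, with an upright grip rib on the top, 34 long (cap's x) x 14 thick (cap's y) x 26 mm high, so 38 mm overall. Origin: centre of the rim's underside, z up through the rib. About 60 g. Any rib direction.
- rack: Grey rack block fixed to the bench, 160 (x) x 50 (y) x 14 mm high, with two pockets 34 x 24 mm and 8 mm deep (floor 6 mm above the bench) at x = -40 and +40 mm, a glass cell standing in each; which is where varies. Origin: centre of the underside, z up. Place and yaw (within 0.5 rad) vary.
- cell: Tall cell: solid glass block 30 (x) x 20 (y) x 60 mm high, about 95 g, upright in a rack pocket, underside 6 mm above the bench, axes along the rack's. The two wide faces (20 mm apart along y) are frosted whitish: grip these. The two narrow end faces (+x and -x) are the clear windows the light must pass; either may face the lamp. Origin: centre of its underside.
- cell_mid (a point): Centre of the tall cell, 30 mm above its underside.
- cell_window0: Clear window of the tall cell at its -x end, a plate 14 mm wide (y), 58 mm tall, 2 mm thick; origin at its centre, axes as the cell's. The fingers must not touch it.
- cell_window1: The same at the +x end of the tall cell. The fingers must not touch it.
- short_cell: The short cell, the same footprint (30 x 20 mm) but only 34 mm tall, in the other rack pocket. Not needed. Origin: centre of its underside.
- tape: Bystander: brown tape roll lying flat, 84 mm across, 24 mm high. Origin: centre of its underside.
- jar: Bystander: jar with a lid, 60 mm across, 85 mm tall. Origin: centre of its underside.
- punnet: Bystander: pink punnet of oranges, 110 (x) x 170 (y) x about 55 mm high. Origin: centre of its underside.
Mind the look-alikes: they are no part of the job. What is shaped like the cell but orange or red is not meant. Several things have the shape of the cap; the one meant has the colours described above.

How it is judged:
By the outcome, as a careful person would: the job done as asked, in the order asked, and still so for the second after the job is handed in, while the arm keeps its last pose, push and grip.
It also fails if it takes over 50 s, if anything falls off the work surface, if the arm or the gripper's body presses on something with over 40 N, if the wrist force passes 120 N, or if a joint passes its speed limit or range.

## Working session

There is one attempt and no reset: what is moved stays moved. The work goes in short steps, Python scripts to look and compute and a shell command to move; the robot and the scene stay as the last step left them, time stands still between calls to the robot, and variables do not carry over. Pictures are saved under pics/ and viewed, at most 10 in all, crops included, and the job is handed in when it is done.

```bash
ls; mkdir -p pics
cat > h.py <<'E'
import numpy as np, cv2
from plant import env
def ray(cam,m,px):
    K=np.array([[m['fx'],0,m['cx']],[0,m['fy'],m['cy']],[0,0,1.]])
    u=cv2.undistortPoints(np.array([[px]],float),K,np.array(m['dist'],float)).ravel()
    R=np.array(m['R']);t=np.array(m['t'])
    return -R.T@t, R.T@np.array([u[0],u[1],1])
def at_z(m,px,z):
    o,d=ray(None,m,px); return o+d*(z-o[2])/d[2]
def proj(m,P):
    K=np.array([[m['fx'],0,m['cx']],[0,m['fy'],m['cy']],[0,0,1.]])
    return cv2.projectPoints(np.array(P,float).reshape(-1,3),cv2.Rodrigues(np.array(m['R'],float))[0],np.array(m['t'],float),K,np.array(m['dist'],float))[0].reshape(-1,2)
E
python3 - <<'E'
from h import *
np.set_printoptions(precision=3,suppress=True)
print(env.pinch_z, env.sense())
for c in ['scene','side','wrist']:
    im=env.grab_frame(c); cv2.imwrite(f'pics/{c}0.png',im[:,:,::-1]); m=env.camera_model(c)
    print(c,-np.array(m['R']).T@np.array(m['t']))
    for t,z in [('sensor',0),('pocket',.096),('beam',.07),('cap',0),('rack',0),('cell',.006),('cell_mid',.036),('short_cell',.006),('tape',0),('jar',0),('punnet',0)]:
        for r in env.tip_of(c,t)[:5]:
            if r['score']>.2: print(t,round(r['score'],2),np.round(r['at']),at_z(m,r['at'],z))
E
```

```text
pics
-0.0188 {'time': 0.0, 'joint_positions': array([-60.555,  20.59 ,   0.633,  -0.022, -70.135, -16.509]), 'qvel': array([ 0.037,  0.031, -0.032,  0.052,  0.05 ,  0.019]), 'joint_efforts': array([  0.001, -58.272,  29.306,   6.997,   0.007,  -0.   ]), 'tcp_pos': array([ 0.151, -0.657,  0.226]), 'tool_rot': array([[-0.975, -0.224, -0.   ],
       [-0.224,  0.975,  0.002],
       [ 0.   ,  0.002, -1.   ]]), 'contact_force': array([ 0.399,  0.478, -0.077]), 'torque': array([ 0.044,  0.004, -0.016]), 'grasp_force': 0.0, 'finger_gap': 0.08801290854293832}
scene [ 1.362 -0.247  0.605]
sensor 0.58 [296. 215.] [ 0.496 -0.019  0.   ]
pocket 0.74 [367. 288.] [ 0.89  -0.006  0.096]
pocket 0.65 [261. 184.] [ 0.472 -0.097  0.096]
beam 0.57 [295. 191.] [ 0.495 -0.019  0.07 ]
beam 0.35 [412. 197.] [0.623 0.238 0.07 ]
cap 0.82 [154. 252.] [ 0.526 -0.371  0.   ]
cap 0.72 [196. 241.] [ 0.518 -0.275  0.   ]
cap 0.72 [365. 291.] [0.808 0.032 0.   ]
rack 0.95 [412. 190.] [0.491 0.321 0.   ]
cell 0.82 [441. 190.] [0.531 0.389 0.006]
cell 0.8 [415. 200.] [0.547 0.297 0.006]
cell 0.71 [396. 202.] [0.539 0
[... 521 characters left out ...]
84 -0.004  0.07 ]
cap 0.51 [418. 193.] [ 0.507 -0.28   0.   ]
cap 0.44 [431. 176.] [ 0.523 -0.369  0.   ]
cap 0.24 [264. 310.] [0.525 0.306 0.   ]
rack 0.64 [272. 323.] [0.485 0.314 0.   ]
cell 0.63 [279. 290.] [0.539 0.245 0.006]
cell 0.63 [233. 336.] [0.521 0.397 0.006]
cell 0.58 [257. 310.] [0.533 0.318 0.006]
cell_mid 0.85 [259. 302.] [0.529 0.311 0.036]
cell_mid 0.84 [232. 329.] [0.519 0.395 0.036]
cell_mid 0.76 [281. 282.] [0.535 0.239 0.036]
short_cell 0.68 [281. 338.] [0.442 0.323 0.006]
tape 0.84 [387. 152.] [ 0.699 -0.366  0.   ]
jar 0.77 [207. 263.] [0.734 0.325 0.   ]
jar 0.61 [259. 311.] [0.531 0.316 0.   ]
punnet 0.97 [271. 194.] [0.814 0.044 0.   ]
wrist [ 0.07  -0.677  0.384]
```

View pics/scene0.png

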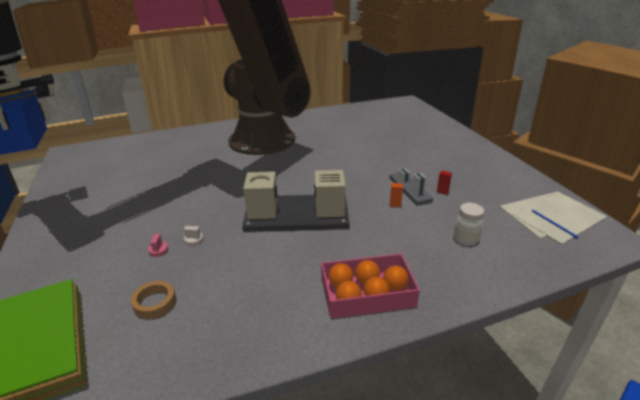

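View pics/side0.png

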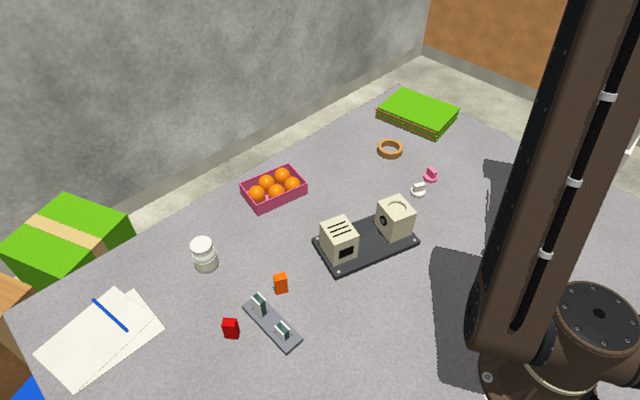

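The white cap is at scene (193,235), the pink look-alike at (158,245). The sensor is at (296,200). The rack is at (412,187), with the tall cell at (421,185) and the short cell at (405,175). The orange and red blocks, at (396,195) and (444,182), are decoys. Next I'll bring the wrist camera over the cap.

```bash
cat >> h.py <<'E'
from scipy.spatial.transform import Rotation as Ro
def down(a):  # tool down, tool y axis at world angle a (rad)
    y=np.array([np.cos(a),np.sin(a),0]);z=np.array([0,0,-1.]);return np.column_stack([np.cross(y,z),y,z])
def go(p,R=None,p0=None,R0=None):
    s=env.sense(); p0=s['tcp_pos'] if p0 is None else np.array(p0); R0=s['tool_rot'] if R0 is None else R0
    R=R0 if R is None else R
    print('delta mm',np.round(R0.T@(np.array(p)-p0)*1e3,1),'dr',np.round(Ro.from_matrix(R0.T@R).as_rotvec(),4))
E
python3 - <<'E'
from h import *
s=env.sense();m=env.camera_model('wrist');print(np.round(np.array(m['R'])@s['tool_rot'],3), m['fx'])
go([.46,-.27,.25]);
E
```

```text
[[ 0.002  1.    -0.001]
 [-0.951  0.002 -0.31 ]
 [-0.31   0.001  0.951]] 275.6684809326704
delta mm [-387.9  308.9  -23.4] dr [0. 0. 0.]
```

```bash
python3 -m inch '{"delta_pos":[[-45,35,-10],[-93,72,-23],[-141,109,-23],[-189,147,-23],[-237,184,-23]],"dr":[[0,0,0],[0,0,0],[0,0,0],[0,0,0],[0,0,0]]}' 100 10 && python3 -m inch '{"delta_pos":[[-48,37,0],[-96,74,0],[-144,112,0],[-190,150,0],[-199,155,0]],"dr":[[0,0,0],[0,0,0],[0,0,0],[0,0,0],[0,0,0]]}'
python3 - <<'E'
from h import *
m=env.camera_model('wrist');im=env.grab_frame('wrist');cv2.imwrite('pics/w1.png',im[:,:,::-1])
for t,z in [('sensor',0),('pocket',.096),('cap',0),('beam',.07)]:
    for r in env.tip_of('wrist',t)[:4]:
        print(t,round(r['score'],2),np.round(r['at']),at_z(m,r['at'],z).round(4))
E
```

```text
time: 2.42
tcp_pos: [0.3419, -0.4239, 0.2499]
tool_rot: [[-0.975, -0.224, 0.001], [-0.224, 0.975, -0.0], [-0.001, -0.001, -1.0]]
contact_force: [0.8, -0.6, 0.9]
finger_gap: 0.0879
grasp_force: 0.0
time: 3.05
tcp_pos: [0.502, -0.2272, 0.2496]
tool_rot: [[-0.974, -0.228, 0.001], [-0.228, 0.974, 0.0], [-0.001, 0.0, -1.0]]
contact_force: [1.5, -0.4, -0.2]
finger_gap: 0.0876
grasp_force: 0.0
sensor 0.71 [453. 192.] [ 0.4932 -0.0164  0.    ]
pocket 0.9 [432. 177.] [ 0.4651 -0.1012  0.096 ]
cap 0.98 [285. 167.] [ 0.5153 -0.2775  0.    ]
cap 0.68 [226. 160.] [ 0.5243 -0.3644  0.    ]
beam 0.98 [476. 204.] [ 0.4899 -0.0204  0.07  ]
```

View pics/w1.png

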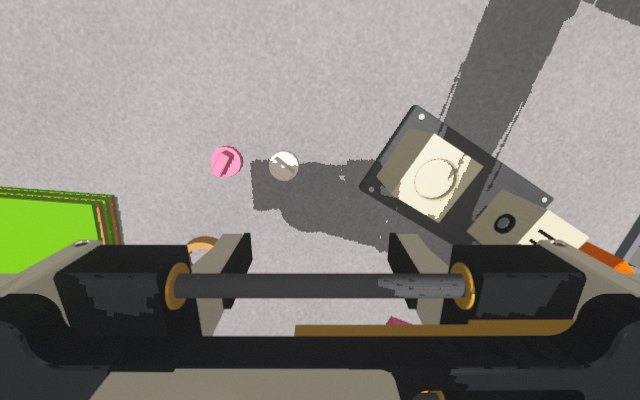

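White cap at (284,165), pocket ring at (435,178). I'll go lower for the rib direction.

```bash
python3 -m inch '{"delta_pos":[[2,-10,30],[4,-20,60],[6,-30,90],[6,-38,100],[6,-38,100]],"dr":[[0,0,0],[0,0,0],[0,0,0],[0,0,0],[0,0,0]]}'
python3 - <<'E'
from h import *
m=env.camera_model('wrist');im=env.grab_frame('wrist');cv2.imwrite('pics/w2.png',im[:,:,::-1])
np.save('w2m.npy',m,allow_pickle=True)
for t,z in [('cap',0),('pocket',.096),('beam',.07),('sensor',0)]:
    for r in env.tip_of('wrist',t)[:2]:
        print(t,round(r['score'],2),np.round(r['at']),at_z(m,r['at'],z).round(4))
c=[r for r in env.masks_of('wrist','cap')]
for r in c[:2]: print(r['score'],r['at'],r['pixels'].sum())
p=np.round(c[0]['at']).astype(int)
a=im[p[1]-40:p[1]+40,max(p[0]-60,0):p[0]+60,::-1]
cv2.imwrite('pics/w2c.png',cv2.resize(a,None,fx=5,fy=5,interpolation=cv2.INTER_CUBIC)); print(p)
E
```

```text
time: 3.92
tcp_pos: [0.5023, -0.2694, 0.1495]
tool_rot: [[-0.975, -0.222, -0.001], [-0.222, 0.975, -0.0], [0.001, 0.0, -1.0]]
contact_force: [0.3, -1.0, 0.0]
finger_gap: 0.0876
grasp_force: 0.0
cap 0.77 [311. 190.] [ 0.5123 -0.2776  0.    ]
cap 0.68 [233. 183.] [ 0.5236 -0.3664  0.    ]
pocket 0.6 [525. 214.] [ 0.464  -0.1038  0.096 ]
beam 0.62 [573. 245.] [ 0.4884 -0.0211  0.07  ]
sensor 0.74 [524. 223.] [ 0.4951 -0.0162  0.    ]
0.98 [312.6, 193.5] 1177
0.58 [235.7, 187.6] 1360
[313 194]
```

View pics/w2c.png

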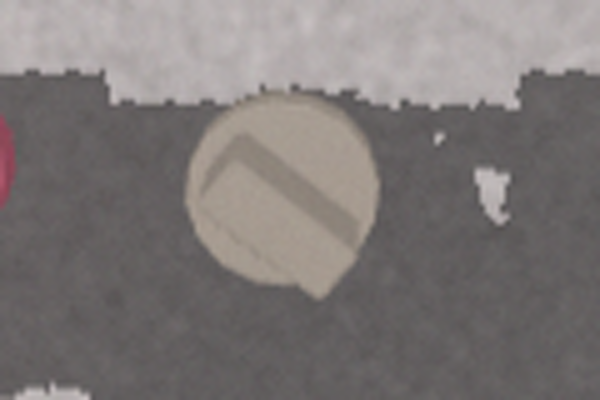

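View pics/w2.png

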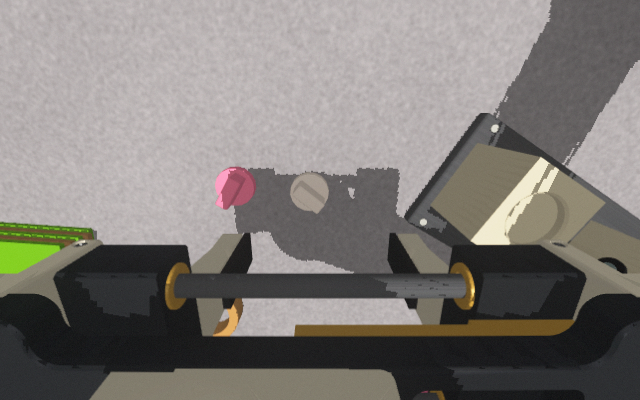

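The crop (5x, origin (253,154)) shows the rib's top face with corners near crop (238,162), (357,247), (320,298) and (203,207). I'll turn these into a rib direction and centre, and fit the pocket from the tower's top.

Run:
```python
from h import *
m=np.load('w2m.npy',allow_pickle=True).item()
c=np.array([[238,162],[357,247],[320,298],[203,207]])/5+[252.6,153.6]
P=np.array([at_z(m,q,.038) for q in c]);print(P.round(4),P.mean(0).round(4))
for i in range(4): d=P[(i+1)%4]-P[i];print(np.linalg.norm(d[:2]).round(4),np.degrees(np.arctan2(d[1],d[0])).round(1))
# skirt circle top z=.012
e=np.array([[186,188],[378,188],[283,92]])/5+[252.6,153.6]
Q=[at_z(m,q,.012) for q in e];print(np.round(Q,4),np.round((Q[0]+Q[1])/2,4))
```

```text
[[ 0.4988 -0.2903  0.038 ]
 [ 0.5112 -0.2626  0.038 ]
 [ 0.5239 -0.2675  0.038 ]
 [ 0.5098 -0.2953  0.038 ]] [ 0.5109 -0.2789  0.038 ]
0.0303 66.0
0.0137 -21.3
0.0312 -116.9
0.0121 155.3
[[ 0.5149 -0.3006  0.012 ]
 [ 0.5053 -0.2587  0.012 ]
 [ 0.4886 -0.2841  0.012 ]] [ 0.5101 -0.2796  0.012 ]
```

Run:
```python
from h import *
print(env.sense()['joint_positions'].round(1))
go([.511,-.2785,.075],down(np.radians(155.5)))
```

```text
[ -8.4  14.2 -18.9   0.  -56.8 -68.7]
delta mm [ -5.1 -11.8  75.6] dr [-0.0014  0.0011 -0.917 ]
```

```bash
python3 -m inch '{"delta_pos":[[-1,-2,10],[-2,-5,25],[-4,-8,45],[-5,-12,65],[-5,-12,75]],"dr":[[0,0,-0.18],[0,0,-0.36],[0,0,-0.54],[0,0,-0.72],[0,0,-0.9]]}'
python3 -m inch '{"delta_pos":[[0,0,0],[0,0,0],[0,0,0],[0,0,0],[0,0,0]],"dr":[[0,0,-0.017],[0,0,-0.017],[0,0,-0.017],[0,0,-0.017],[0,0,-0.017]]}'
python3 - <<'E'
from h import *
m=env.camera_model('wrist');im=env.grab_frame('wrist')
r=env.tip_of('wrist','cap');print([(x['score'],x['at'],at_z(m,x['at'],0).round(4)) for x in r[:2]])
cv2.imwrite('pics/w3.png',cv2.resize(im[120:280,220:420,::-1],None,fx=4,fy=3.75,interpolation=cv2.INTER_CUBIC))
go([.511,-.2785,.0150])
E
```

```text
time: 4.85
tcp_pos: [0.5103, -0.2786, 0.074]
tool_rot: [[-0.425, -0.905, -0.0], [-0.905, 0.425, 0.0], [0.0, 0.0, -1.0]]
contact_force: [-0.3, 0.3, 1.4]
finger_gap: 0.0877
grasp_force: 0.0
time: 5.48
tcp_pos: [0.5105, -0.2788, 0.0748]
tool_rot: [[-0.416, -0.91, 0.0], [-0.91, 0.416, -0.0], [-0.0, -0.0, -1.0]]
contact_force: [0.7, -0.0, 0.7]
finger_gap: 0.0876
grasp_force: 0.0
[(0.87, [261.9, 124.8], array([ 0.5246, -0.3629,  0.    ])), (0.57, [319.3, 209.0], array([ 0.5123, -0.2766,  0.    ]))]
delta mm [-0.5 -0.4 59.7] dr [0. 0. 0.]
```

View pics/w3.png

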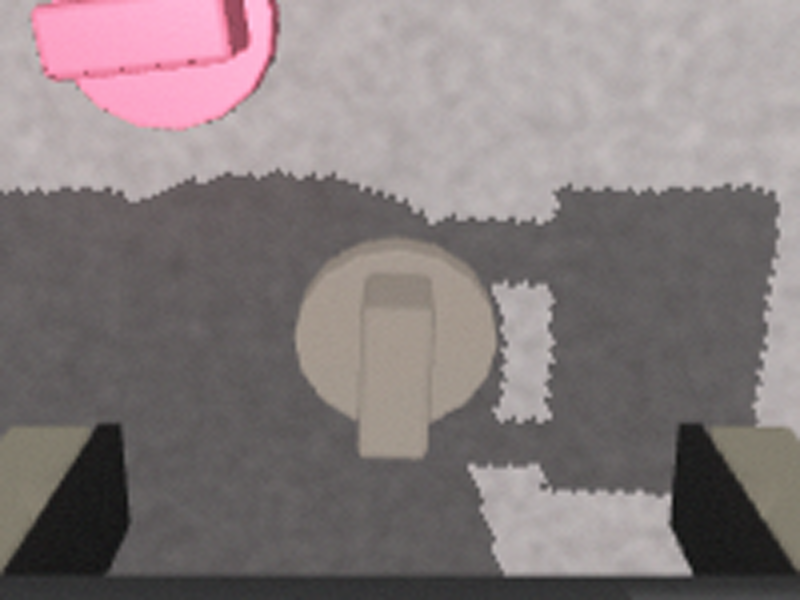

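The rib is lined up with the gripper, and its top face spans crop (360..433, 308) to (358..428, 458). I'll get its centre relative to the tool.

Run:
```python
from h import *
m=env.camera_model('wrist');s=env.sense()
c=np.array([[361,308],[433,308],[428,458],[358,458]])/[4,3.75]+[219.6,119.6]
P=np.array([at_z(m,q,.038) for q in c]);print(P.mean(0).round(4))
print(((P-s['tcp_pos'])@s['tool_rot']*1e3).round(1))
e=np.array([[296,340],[496,340]])/[4,3.75]+[219.6,119.6]
Q=np.array([at_z(m,q,.012) for q in e]);print(((Q-s['tcp_pos'])@s['tool_rot']*1e3).round(1))
```

```text
[ 0.5114 -0.2801  0.038 ]
[[ 17.3  -7.8  36.7]
 [ 17.4   5.6  36.7]
 [-15.8   5.   36.7]
 [-15.8  -8.7  36.7]]
[[  0.6 -22.7  62.7]
 [  0.7  20.   62.7]]
```

```bash
python3 -m inch '{"delta_pos":[[1,-1,15],[1,-1,32],[1,-1,48],[1,-1,57],[1,-1,60]],"dr":[[0,0,0],[0,0,0],[0,0,0],[0,0,0],[0,0,0]]}'
python3 -m inch '{"delta_pos":[[0,0,0],[0,0,0],[0,0,0],[0,0,0],[0,0,0]],"dr":[[0,0,0],[0,0,0],[0,0,0],[0,0,0],[0,0,0]]}' 0 25
```

```text
time: 6.2
tcp_pos: [0.5104, -0.2801, 0.0135]
tool_rot: [[-0.415, -0.91, -0.002], [-0.91, 0.415, 0.0], [0.0, 0.001, -1.0]]
contact_force: [-0.2, 0.3, 0.1]
finger_gap: 0.0877
grasp_force: 0.0
time: 6.82
tcp_pos: [0.5109, -0.2801, 0.0147]
tool_rot: [[-0.415, -0.91, 0.0], [-0.91, 0.415, -0.0], [-0.0, -0.0, -1.0]]
contact_force: [0.3, 0.5, 0.8]
finger_gap: 0.0433
grasp_force: 0.0
```

```bash
python3 -m inch '{"delta_pos":[[0,0,0],[0,0,0],[0,0,0],[0,0,0],[0,0,0]],"dr":[[0,0,0],[0,0,0],[0,0,0],[0,0,0],[0,0,0]]}'
python3 -m inch '{"delta_pos":[[0,0,0],[0,0,-5],[0,0,-40],[0,0,-90],[0,0,-150]],"dr":[[0,0,0],[0,0,0],[0,0,0],[0,0,0],[0,0,0]]}'
python3 - <<'E'
from h import *
m=env.camera_model('wrist');im=env.grab_frame('wrist');cv2.imwrite('pics/w4.png',im[:,:,::-1])
s=env.sense();np.save('w4m.npy',dict(m=m,s=s),allow_pickle=True)
for c in ['wrist','side']:
    if c=='side': env.grab_frame(c)
    mm=env.camera_model(c)
    for t,z in [('pocket',.096),('beam',.07),('cap',.16)]:
        for r in env.tip_of(c,t)[:2]:
            print(c,t,round(r['score'],2),np.round(r['at']),at_z(mm,r['at'],z).round(4))
go([.40,-.12,.165])
E
```

```text
time: 7.45
tcp_pos: [0.5108, -0.2801, 0.0145]
tool_rot: [[-0.415, -0.91, -0.0], [-0.91, 0.415, -0.0], [0.0, 0.0, -1.0]]
contact_force: [0.4, 0.7, -0.8]
finger_gap: 0.0138
grasp_force: 25.0
time: 8.07
tcp_pos: [0.51, -0.2799, 0.1656]
tool_rot: [[-0.415, -0.91, -0.002], [-0.91, 0.415, 0.001], [0.0, 0.002, -1.0]]
contact_force: [0.5, -0.2, 0.2]
finger_gap: 0.014
grasp_force: 25.0
wrist cap 0.76 [280. 123.] [ 0.5057 -0.3608  0.16  ]
wrist cap 0.55 [319. 239.] [ 0.5163 -0.2802  0.16  ]
side pocket 0.77 [395. 206.] [ 0.4727 -0.1039  0.096 ]
side beam 0.72 [367. 226.] [ 0.4935 -0.0189  0.07  ]
side cap 0.71 [431. 177.] [ 0.4412 -0.1991  0.16  ]
side cap 0.51 [427. 151.] [ 0.5103 -0.2804  0.16  ]
delta mm [-99.8 166.4  -1.4] dr [0. 0. 0.]
```

```bash
python3 -m inch '{"delta_pos":[[-35,20,-5],[-85,47,-5],[-135,75,-5],[-180,100,-5],[-205,113,-5]],"dr":[[0,0,0],[0,0,0],[0,0,0],[0,0,0],[0,0,0]]}'
python3 -m inch '{"delta_pos":[[0,0,0],[0,0,0],[0,0,0],[0,0,0],[0,0,0]],"dr":[[0,0,0],[0,0,0],[0,0,0],[0,0,0],[0,0,0]]}'
python3 - <<'E'
from h import *
m=env.camera_model('wrist');s=env.sense();im=env.grab_frame('wrist');np.save('w5m.npy',dict(m=m,s=s),allow_pickle=True)
for t,z in [('pocket',.096),('cap',s['tcp_pos'][2]-.0147),('sensor',0)]:
    for r in env.tip_of('wrist',t)[:2]:
        print(t,round(r['score'],2),np.round(r['at']),at_z(m,r['at'],z).round(4))
cv2.imwrite('pics/w5.png',im[:,:,::-1]);cv2.imwrite('pics/w5c.png',cv2.resize(im[60:260,200:440,::-1],None,fx=3,fy=3,interpolation=cv2.INTER_CUBIC))
E
```

```text
time: 9.1
tcp_pos: [0.4922, -0.0448, 0.1687]
tool_rot: [[-0.414, -0.91, -0.002], [-0.91, 0.414, -0.0], [0.001, 0.001, -1.0]]
contact_force: [-0.7, -0.8, -0.3]
finger_gap: 0.0135
grasp_force: 25.0
time: 9.72
tcp_pos: [0.4931, -0.0472, 0.1695]
tool_rot: [[-0.416, -0.909, -0.0], [-0.909, 0.416, -0.0], [0.0, 0.0, -1.0]]
contact_force: [0.2, 0.5, -1.2]
finger_gap: 0.0138
grasp_force: 25.0
pocket 0.9 [322. 140.] [ 0.4679 -0.0998  0.096 ]
cap 0.57 [319. 237.] [ 0.4945 -0.0467  0.1548]
sensor 0.96 [330. 199.] [ 0.492  -0.0189  0.    ]
```

View pics/w5c.png

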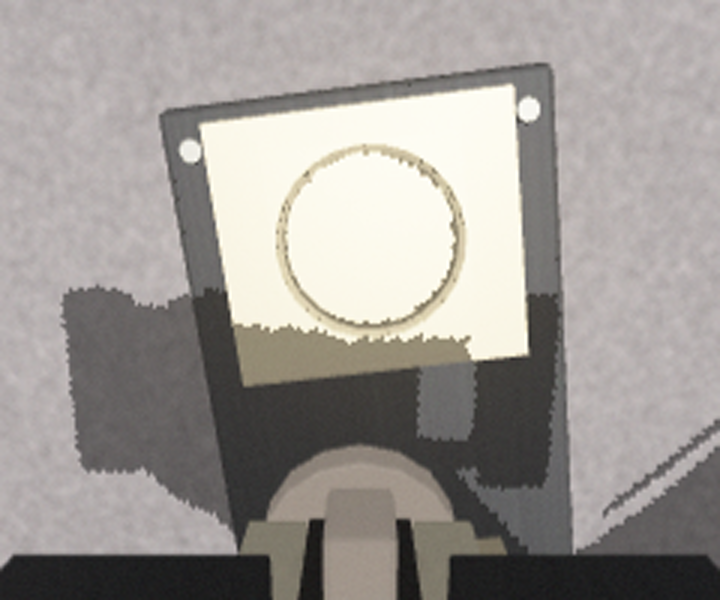

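The crop (3x, origin (200,60)) shows the pocket's outer mouth edge spanning columns 276–466 and rows 144–336. The tower-top corners are at (200,124), (514,84), (528,354) and (244,386), and the held cap's front rim is at (361,445).

Run:
```python
from h import *
d=np.load('w5m.npy',allow_pickle=True).item();m,s=d['m'],d['s']
f=lambda q,z:at_z(m,np.array(q)/3+[199.67,59.67],z)
R,t=s['tool_rot'],s['tcp_pos']
C=np.array([f(q,.105) for q in [(276,240),(466,240),(371,144),(371,336)]]);print(C.round(4),np.linalg.norm(C[0]-C[1]),np.linalg.norm(C[2]-C[3]),'ctr',C.mean(0))
T=np.array([f(q,.105) for q in [(200,124),(514,84),(528,354),(244,386)]]);print('tower',T.mean(0).round(4))
for i in range(4): v=T[(i+1)%4]-T[i];print(np.linalg.norm(v).round(4),np.arctan2(v[1],v[0]).round(4))
print('pk in tool',((C.mean(0)-t)@R*1e3).round(1),((T.mean(0)-t)@R*1e3).round(1))
zb=t[2]-.0147
print('cap rim front',((f((361,445),zb)-t)@R*1e3).round(1),'expected x=+22')
for q in [(266,520),(457,520)]: print(((f(q,zb+.012)-t)@R*1e3).round(1))
```

```text
[[ 0.4889 -0.1111  0.105 ]
 [ 0.4431 -0.0903  0.105 ]
 [ 0.4561 -0.1227  0.105 ]
 [ 0.4767 -0.077   0.105 ]] 0.05030644149942625 0.05015152589278156 ctr [ 0.46619825 -0.10027813  0.105     ]
tower [ 0.4663 -0.0998  0.105 ]
0.0798 2.8338
0.07 1.2565
0.0794 -0.3109
0.0698 -1.8799
pk in tool [59.4  2.4 64.5] [58.9  2.4 64.5]
cap rim front [20.4 -0.3 14.7] expected x=+22
[  7.8 -20.6   2.7]
[ 7.9 20.2  2.7]
```

```bash
python3 -m inch '{"delta_pos":[[15,0.5,0],[35,1.5,0],[52,2.5,15],[60,2.5,30],[60,2.5,44]],"dr":[[0,0,0],[0,0,0],[0,0,0],[0,0,0],[0,0,0]]}'
python3 -m inch '{"delta_pos":[[0,0,0],[0,0,2],[0,0,5],[0,0,8],[0,0,10]],"dr":[[0,0,0],[0,0,0],[0,0,0],[0,0,0],[0,0,0]]}'
python3 - <<'E'
from h import *
s=env.sense();print(s['tcp_pos'],s['contact_force'],s['torque'])
im=env.grab_frame('wrist');env.grab_frame('scene')
cv2.imwrite('pics/w6.png',cv2.resize(im[140:300,200:440,::-1],None,fx=3,fy=3,interpolation=cv2.INTER_CUBIC))
E
```

```text
time: 10.55
tcp_pos: [0.4652, -0.1014, 0.1252]
tool_rot: [[-0.416, -0.909, 0.0], [-0.909, 0.416, 0.0], [-0.0, -0.0, -1.0]]
contact_force: [-0.2, 0.1, -0.2]
finger_gap: 0.0134
grasp_force: 25.0
time: 11.18
tcp_pos: [0.466, -0.1001, 0.1154]
tool_rot: [[-0.415, -0.91, 0.0], [-0.91, 0.415, 0.0], [-0.0, 0.0, -1.0]]
contact_force: [-0.0, 0.1, -0.5]
finger_gap: 0.0141
grasp_force: 25.0
[ 0.46596542 -0.10013629  0.11544216] [-0.00804448  0.14085692 -0.46242702] [0.03292758 0.07561827 0.01551862]
```

View pics/w6.png

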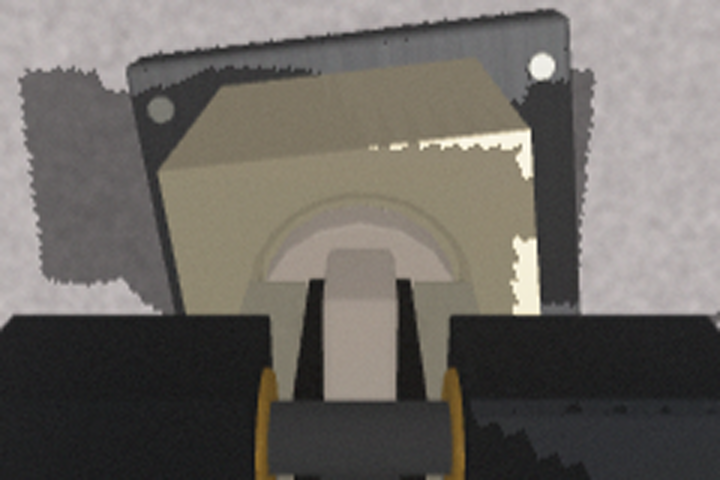

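The cap is concentric with the mouth and already about 4 mm in, with no contact force. Pressing it home.

```bash
python3 -m inch '{"delta_pos":[[0,0,2],[0,0,3],[0,0,4],[0,0,4.7],[0,0,5.2]],"dr":[[0,0,0],[0,0,0],[0,0,0],[0,0,0],[0,0,0]]}'
```

```text
time: 11.9
tcp_pos: [0.4659, -0.1003, 0.1105]
tool_rot: [[-0.415, -0.91, -0.0], [-0.91, 0.415, -0.0], [0.0, 0.0, -1.0]]
contact_force: [-2.5, 1.4, 5.3]
finger_gap: 0.014
grasp_force: 25.0
```

Run:
```python
from h import *
s=env.sense();print(s['tcp_pos'],s['contact_force'],s['torque'])
m=env.camera_model('wrist');R,t=s['tool_rot'],s['tcp_pos']
```

```text
[ 0.46594417 -0.10027584  0.11049214] [-2.46548263  1.39341981  5.30855457] [0.54124187 0.84072628 0.05461582]
```

```bash
python3 -m inch '{"delta_pos":[[0,0,0.5],[0,0,1],[0,0,1],[0,0,1],[0,0,0.5]],"dr":[[0,0,0],[0,0,0],[0,0,0],[0,0,0],[0,0,0]]}'
python3 -m inch '{"delta_pos":[[0,0,0],[0,0,0],[0,0,0],[0,0,0],[0,0,0]],"dr":[[0,0,0],[0,0,0],[0,0,0],[0,0,0],[0,0,0]]}' 60 25
```

```text
time: 12.52
tcp_pos: [0.4659, -0.1003, 0.1105]
tool_rot: [[-0.415, -0.91, 0.0], [-0.91, 0.415, -0.0], [-0.0, -0.0, -1.0]]
contact_force: [-1.4, 0.5, 2.6]
finger_gap: 0.0138
grasp_force: 25.0
time: 13.15
tcp_pos: [0.466, -0.1003, 0.1098]
tool_rot: [[-0.415, -0.91, -0.0], [-0.91, 0.415, -0.0], [0.0, 0.0, -1.0]]
contact_force: [-0.5, -0.3, 0.2]
finger_gap: 0.0519
grasp_force: 0.0
```

```bash
python3 -m inch '{"delta_pos":[[0,0,-15],[0,0,-60],[-30,9,-110],[-80,24,-140],[-135,41,-140]],"dr":[[0,0,0],[0,0,0],[0,0,0.18],[0,0,0.36],[0,0,0.54]]}'
python3 - <<'E'
from h import *
env.grab_frame('side');m=env.camera_model('side')
r=env.tip_of('side','cap');print([(round(x['score'],2),x['at'],at_z(m,x['at'],.096).round(4)) for x in r[:4]])
go([.51,.30,.25],down(np.radians(87)))
E
```

```text
time: 13.78
tcp_pos: [0.4856, 0.0356, 0.2527]
tool_rot: [[-0.818, -0.576, 0.005], [-0.576, 0.818, 0.002], [-0.005, -0.001, -1.0]]
contact_force: [0.3, 0.2, -1.0]
finger_gap: 0.0525
grasp_force: 0.0
[(0.7, [369.1, 228.8], array([0.4693, 0.0036, 0.096 ])), (0.56, [398.7, 208.3], array([ 0.4615, -0.1052,  0.096 ])), (0.56, [427.6, 176.3], array([ 0.4817, -0.2621,  0.096 ]))]
delta mm [-171.8  199.5    0.8] dr [0.0008 0.0022 0.6689]
```

```bash
python3 -m inch '{"delta_pos":[[-40,40,0],[-80,85,0],[-120,130,0],[-155,180,0],[-172,200,0]],"dr":[[0,0,0.17],[0,0,0.34],[0,0,0.51],[0,0,0.67],[0,0,0.67]]}'
python3 - <<'E'
from h import *
s=env.sense();m=env.camera_model('wrist');im=env.grab_frame('wrist');np.save('w7m.npy',dict(m=m,s=s),allow_pickle=True)
print(s['tcp_pos'],s['joint_positions'].round(0))
for t,z in [('rack',0),('cell',.006),('cell_mid',.036),('short_cell',.006)]:
    for r in env.tip_of('wrist',t)[:3]:
        print(t,round(r['score'],2),np.round(r['at']),at_z(m,r['at'],z).round(4))
cv2.imwrite('pics/w7.png',im[:,:,::-1])
E
```

```text
time: 14.5
tcp_pos: [0.5077, 0.2993, 0.249]
tool_rot: [[-0.999, 0.049, -0.001], [0.049, 0.999, -0.001], [0.001, -0.001, -1.0]]
contact_force: [-0.2, -0.6, -0.3]
finger_gap: 0.0529
grasp_force: 0.0
[0.50768061 0.29927487 0.24900592] [  50.   12.   -9.   -0.  -70. -142.]
rack 0.8 [327. 151.] [0.4851 0.3112 0.    ]
cell 0.81 [383. 174.] [0.5224 0.393  0.006 ]
cell 0.78 [331. 180.] [0.5286 0.3151 0.006 ]
cell_mid 0.78 [277. 194.] [0.5374 0.238  0.036 ]
cell_mid 0.7 [331. 185.] [0.5269 0.3151 0.036 ]
cell_mid 0.55 [387. 184.] [0.5292 0.3928 0.036 ]
short_cell 0.57 [328. 125.] [0.4485 0.3143 0.006 ]
```

View pics/w7.png

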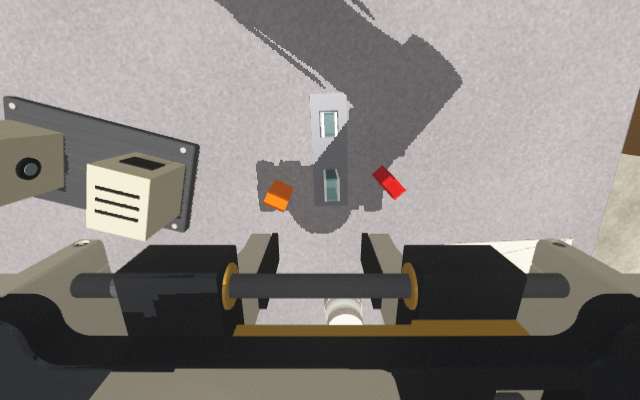

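The rack is nearly aligned with the view. The tall cell is at (331,185), the short one at (328,124), and the orange and red decoys sit either side. I'll go closer and measure with masks.

```bash
python3 -m inch '{"delta_pos":[[-5,4,25],[-10,8,55],[-15,12,85],[-19,16,115],[-19,16,130]],"dr":[[0,0,0],[0,0,0],[0,0,0],[0,0,0],[0,0,0]]}'
python3 - <<'E'
from h import *
s=env.sense();m=env.camera_model('wrist');im=env.grab_frame('wrist');np.save('w8m.npy',dict(m=m,s=s),allow_pickle=True)
R,t=s['tool_rot'],s['tcp_pos']; print(t,np.degrees(np.arctan2(R[1,1],R[0,1])))
for th in ['cell','rack']:
    for r in env.masks_of('wrist',th)[:3]:
        ys,xs=np.nonzero(r['pixels']);b=cv2.boxPoints(cv2.minAreaRect(np.column_stack([xs,ys]).astype(np.float32)))
        print(th,round(r['score'],2),np.round(r['at']),b.round(1).tolist())
cv2.imwrite('pics/w8.png',im[:,:,::-1]);cv2.imwrite('pics/w8c.png',cv2.resize(im[60:260,220:420,::-1],None,fx=4,fy=3,interpolation=cv2.INTER_CUBIC))
E
```

```text
time: 15.38
tcp_pos: [0.5277, 0.3101, 0.1184]
tool_rot: [[-0.999, 0.051, -0.001], [0.051, 0.999, -0.001], [0.001, -0.001, -1.0]]
contact_force: [-0.0, -0.1, -0.0]
finger_gap: 0.052
grasp_force: 0.0
[0.52765393 0.31006529 0.11844254] 87.09099698402206
cell 0.97 [412. 200.] [[383.0, 185.60000610351562], [402.1000061035156, 168.6999969482422], [440.5, 211.8000030517578], [421.3999938964844, 228.8000030517578]]
cell 0.89 [243. 220.] [[217.10000610351562, 232.8000030517578], [234.8000030517578, 188.5], [270.0, 202.60000610351562], [252.1999969482422, 246.89999389648438]]
cell 0.63 [323. 204.] [[311.0, 178.0], [336.0, 178.0], [336.0, 229.0], [311.0, 229.0]]
rack 0.57 [319. 138.] [[288.6000061035156, 61.599998474121094], [346.79998779296875, 59.599998474121094], [352.6000061035156, 229.5], [294.3999938964844, 231.5]]
```

View pics/w8c.png

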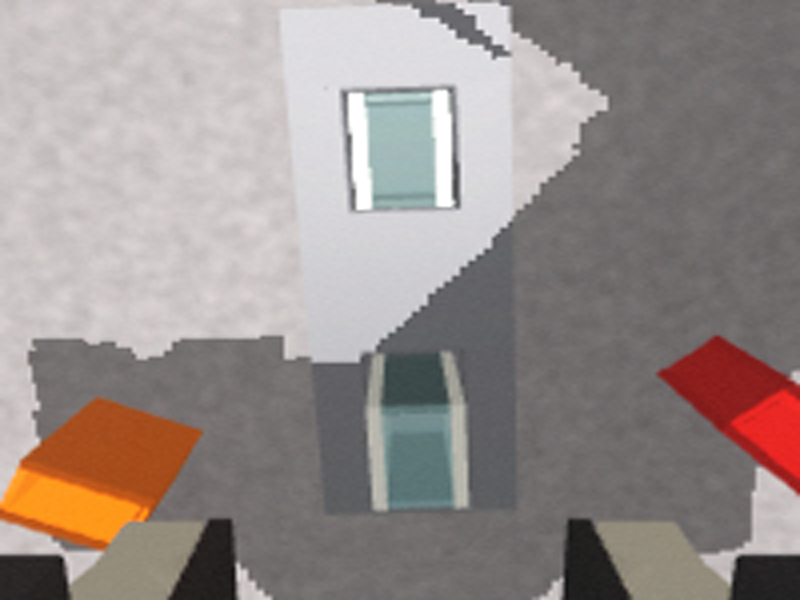

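The tall cell's top face is in the crop (scale 4x3, origin (220,60)) at (366,405), (465,403), (469,508) and (374,510). The rack's side edges run from (280,10) to (326,513) and from (511,6) to (517,511).

Run:
```python
from h import *
d=np.load('w8m.npy',allow_pickle=True).item();m,s=d['m'],d['s']
f=lambda q,z:at_z(m,np.array(q)/[4,3]+[219.62,59.67],z)
R,t=s['tool_rot'],s['tcp_pos']
T=np.array([f(q,.066) for q in [(366,405),(465,403),(469,508),(374,510)]])
A=np.array([f(q,.014) for q in [(280,10),(326,513),(511,6),(517,511)]])
S=np.array([f(q,.014) for q in [(342,90),(455,87),(460,208),(352,212)]])
print('top',T.mean(0).round(4),'tool',((T.mean(0)-t)@R*1e3).round(1))
for i in range(4): v=T[(i+1)%4]-T[i];print(np.linalg.norm(v).round(4),np.degrees(np.arctan2(v[1],v[0])).round(1))
for i in (0,2): v=A[i+1]-A[i];print('rack',np.degrees(np.arctan2(v[1],v[0])).round(2),np.linalg.norm(v).round(3))
print('short pocket',S.mean(0).round(4)); v=T.mean(0)-S.mean(0);print(np.degrees(np.arctan2(v[1],v[0])),np.linalg.norm(v[:2]))
```

```text
top [0.5254 0.3142 0.066 ] tool [ 2.4  4.1 52.4]
0.0198 88.8
0.0306 -0.2
0.0198 -91.0
0.0306 179.8
rack -0.37 0.159
rack -0.46 0.159
short pocket [0.446  0.3148 0.014 ]
-0.41109761137382095 0.07944238862337834
```

```bash
python3 -m inch '{"delta_pos":[[2.4,4,0],[2.4,4,20],[2.4,4,45],[2.4,4,70],[2.4,4,92]],"dr":[[0,0,-0.044],[0,0,-0.044],[0,0,-0.044],[0,0,-0.044],[0,0,-0.044]]}' 45 30
python3 -m inch '{"delta_pos":[[0,0,0],[0,0,0],[0,0,0],[0,0,0],[0,0,0]],"dr":[[0,0,0],[0,0,0],[0,0,0],[0,0,0],[0,0,0]]}' 0 30
```

```text
time: 16.15
tcp_pos: [0.526, 0.3168, 0.0284]
tool_rot: [[-1.0, 0.003, 0.001], [0.003, 1.0, 0.002], [-0.001, 0.002, -1.0]]
contact_force: [-0.5, -0.7, -0.2]
finger_gap: 0.0394
grasp_force: 0.0
time: 16.77
tcp_pos: [0.526, 0.3161, 0.0291]
tool_rot: [[-1.0, 0.005, 0.001], [0.005, 1.0, 0.001], [-0.001, 0.001, -1.0]]
contact_force: [-1.3, -2.1, 6.4]
finger_gap: 0.0198
grasp_force: 30.0
```

```bash
python3 -m inch '{"delta_pos":[[0,0,-2],[0,0,-4],[0,0,-8],[0,0,-14],[0,0,-20]],"dr":[[0,0,0],[0,0,0],[0,0,0],[0,0,0],[0,0,0]]}'
python3 - <<'E'
from h import *
s=env.sense();m=env.camera_model('wrist');im=env.grab_frame('wrist');np.save('w9m.npy',dict(m=m,s=s),allow_pickle=True);cv2.imwrite('pics/w9.png',im[:,:,::-1])
for c in ['wrist','side']:
    if c=='side': env.grab_frame(c)
    mm=env.camera_model(c)
    for t in ['cell','cell_mid']:
        for r in env.tip_of(c,t)[:3]:
            z=s['tcp_pos'][2]+(-.023 if t=='cell' else .007);print(c,t,round(r['score'],2),np.round(r['at'],1),at_z(mm,r['at'],z).round(4))
E
```

```text
time: 17.4
tcp_pos: [0.5257, 0.3161, 0.0483]
tool_rot: [[-1.0, 0.006, 0.0], [0.006, 1.0, 0.0], [-0.0, 0.0, -1.0]]
contact_force: [-0.5, 0.7, -1.0]
finger_gap: 0.0198
grasp_force: 30.0
wrist cell 0.97 [319.6 229.7] [0.5262 0.3167 0.0253]
wrist cell 0.82 [416.2 218. ] [0.5174 0.3854 0.0253]
wrist cell 0.56 [228.3 230.3] [0.5264 0.2508 0.0253]
wrist cell_mid 0.65 [428.3 235.2] [0.5163 0.3826 0.0553]
wrist cell_mid 0.63 [319.6 248. ] [0.5247 0.3166 0.0553]
side cell 0.57 [257.  301.4] [0.5409 0.3101 0.0253]
side cell 0.55 [256.  307.4] [0.5301 0.3216 0.0253]
side cell 0.37 [282.8 289.1] [0.5241 0.2451 0.0253]
side cell_mid 0.37 [279.  281.5] [0.5303 0.2492 0.0553]
```

```bash
python3 -m inch '{"delta_pos":[[0,0,-40],[0,0,-85],[4,-35,-122],[8,-80,-125],[13,-130,-125]],"dr":[[0,0,0],[0,0,0],[0,0,-0.17],[0,0,-0.34],[0,0,-0.51]]}'
python3 - <<'E'
from h import *
go([.4922,-.0191,.172],down(np.radians(162.2)))
E
```

```text
time: 18.32
tcp_pos: [0.5117, 0.1852, 0.1733]
tool_rot: [[-0.872, -0.489, 0.001], [-0.489, 0.872, 0.001], [-0.001, 0.0, -1.0]]
contact_force: [-0.3, -0.3, -1.1]
finger_gap: 0.0196
grasp_force: 30.0
delta mm [ 116.9 -168.7    1.1] dr [-2.000e-04  1.200e-03 -7.495e-01]
```

```bash
python3 -m inch '{"delta_pos":[[25,-35,0],[55,-80,0],[85,-125,0],[108,-156,0],[117,-169,0]],"dr":[[0,0,-0.15],[0,0,-0.31],[0,0,-0.47],[0,0,-0.62],[0,0,-0.75]]}'
python3 -m inch '{"delta_pos":[[0,0,0],[0,0,0],[0,0,0],[0,0,0],[0,0,0]],"dr":[[0,0,0],[0,0,0],[0,0,0],[0,0,0],[0,0,0]]}'
python3 - <<'E'
from h import *
s=env.sense();m=env.camera_model('wrist');im=env.grab_frame('wrist');np.save('w10m.npy',dict(m=m,s=s),allow_pickle=True)
cv2.imwrite('pics/w10.png',im[:,:,::-1])
R,t=s['tool_rot'],s['tcp_pos']
for th,z in [('cell',t[2]-.0228),('cell_mid',t[2]+.0072),('sensor',0),('cap',.096)]:
    for r in env.tip_of('wrist',th)[:2]:
        P=at_z(m,r['at'],z);print(th,round(r['score'],2),np.round(r['at'],1),P.round(4),((P-t)@R*1e3).round(1))
go([.4922,-.0191,.0628],down(np.radians(162.2)))
E
```

```text
time: 18.95
tcp_pos: [0.4903, -0.0204, 0.1727]
tool_rot: [[-0.309, -0.951, -0.0], [-0.951, 0.309, 0.0], [0.0, 0.0, -1.0]]
contact_force: [0.1, 0.5, -0.6]
finger_gap: 0.0201
grasp_force: 30.0
time: 19.58
tcp_pos: [0.4911, -0.0181, 0.1727]
tool_rot: [[-0.311, -0.95, -0.0], [-0.95, 0.311, -0.0], [0.0, 0.0, -1.0]]
contact_force: [0.1, -0.4, 0.2]
finger_gap: 0.0198
grasp_force: 30.0
cell 0.77 [319.5 228.3] [ 0.491  -0.0203  0.1499] [ 2.1 -0.6 22.8]
cell_mid 0.96 [318.8 251.6] [ 0.4921 -0.0185  0.1799] [ 0.1 -1.  -7.2]
sensor 0.67 [320.8 179.5] [ 0.4902 -0.0173  0.    ] [ -0.4   1.1 172.7]
cap 0.92 [319.1 107.2] [ 0.4658 -0.0987  0.096 ] [84.5 -1.1 76.7]
delta mm [  0.3  -1.3 109.9] dr [ 0.    -0.    -0.006]
```

```bash
python3 -m inch '{"delta_pos":[[0,-0.5,10],[0,-0.5,30],[0,-0.5,52],[0,-0.5,70],[0,-0.5,80]],"dr":[[0,0,-0.005],[0,0,-0.005],[0,0,-0.005],[0,0,-0.005],[0,0,-0.005]]}'
python3 -m inch '{"delta_pos":[[0,0,8],[0,0,18],[0,0,26],[0,0,30],[0,0,30]],"dr":[[0,0,0],[0,0,0],[0,0,0],[0,0,0],[0,0,0]]}'
python3 -m inch '{"delta_pos":[[0,0,0],[0,0,0],[0,0,0],[0,0,0],[0,0,0]],"dr":[[0,0,0],[0,0,0],[0,0,0],[0,0,0],[0,0,0]]}'
python3 - <<'E'
from h import *
for c in ['side','scene','wrist']:
    im=env.grab_frame(c);cv2.imwrite(f'pics/{c}_end.png',im[:,:,::-1]);m=env.camera_model(c)
    for th,z in [('cell_mid',.07),('cell',.04),('cap',.096),('short_cell',.006)]:
        for r in env.tip_of(c,th)[:3]:
            print(c,th,round(r['score'],2),np.round(r['at']),at_z(m,r['at'],z).round(4))
    print(c,'expect mid,cap px',proj(m,[[.4922,-.0191,.07],[.4662,-.1003,.096]]).round(0).tolist())
go([.4922,-.0191,.0628],down(np.radians(162.2)))
E
```

```text
time: 20.45
tcp_pos: [0.4908, -0.0189, 0.0913]
tool_rot: [[-0.307, -0.952, -0.002], [-0.952, 0.307, -0.001], [0.001, 0.002, -1.0]]
contact_force: [0.3, -0.2, 0.3]
finger_gap: 0.0199
grasp_force: 30.0
time: 21.08
tcp_pos: [0.4914, -0.0186, 0.0626]
tool_rot: [[-0.307, -0.952, -0.0], [-0.952, 0.307, -0.0], [0.0, 0.0, -1.0]]
contact_force: [-0.5, -0.7, -1.0]
finger_gap: 0.0199
grasp_force: 30.0
time: 21.7
tcp_pos: [0.4915, -0.0186, 0.0628]
tool_rot: [[-0.307, -0.952, 0.0], [-0.952, 0.307, 0.0], [-0.0, -0.0, -1.0]]
contact_force: [0.4, 0.6, -0.8]
finger_gap: 0.0197
grasp_force: 30.0
side cell_mid 0.65 [231. 327.] [0.5075 0.4012 0.07  ]
side cell_mid 0.49 [368. 225.] [ 0.4922 -0.0242  0.07  ]
side cell_mid 0.24 [393. 208.] [ 0.4868 -0.1179  0.07  ]
side cell 0.76 [238. 336.] [0.4955 0.3972 0.04  ]
side cell 0.43 [365. 235.] [ 0.4891 -0.0119  0.04  ]
side cap 0.57 [396. 208.] [ 0.4669 -0.0991  0.096 ]
side cap 0.54 [429. 177.] [ 0.477  -0.2616  0.096 ]
side short_cell 0.48 [282. 338.] [0.4397 0.3224 0.006 ]
side expect mid,cap px [[367.0, 226.0], [396.0, 208.0]]
scene cell_mid 0.72 [394. 196.] [0.5996 0.1997 0.07  ]
scene cell_mid 0.58 [294. 192.] [ 0.5004 -0.0211  0.07  ]
scene cell_mid 0.53 [443. 182.] [0.5871 0.3483 0.07  ]
scene cell 0.81 [442. 193.] [0.5889 0.348  0.04  ]
scene cell 0.67 [367. 289.] [0.84   0.0196 0.04  ]
scene cell 0.63 [395. 201.] [0.5823 0.2162 0.04  ]
scene cap 0.76 [155. 252.] [ 0.6597 -0.3498  0.096 ]
scene cap 0.69 [259. 182.] [ 0.4606 -0.0994  0.096 ]
scene cap 0.5 [260. 185.] [ 0.4777 -0.1011  0.096 ]
scene short_cell 0.72 [404. 180.] [0.4415 0.3222 0.006 ]
scene expect mid,cap px [[294.0, 191.0], [259.0, 183.0]]
wrist cell_mid 0.7 [320. 250.] [ 0.4915 -0.0199  0.07  ]
wrist cell 0.94 [322. 232.] [ 0.4907 -0.0178  0.04  ]
wrist cap 0.57 [318. 110.] [ 0.4672 -0.0984  0.096 ]
wrist expect mid,cap px [[319.0, 251.0], [319.0, 105.0]]
delta mm [ 0.3 -0.8 -0.1] dr [ 0.     -0.     -0.0008]
```

Detected and expected pixels agree in all three cameras: the cell is centred within about 1 mm, the cap is in the pocket, and the arm touches nothing else. Handing in.

```bash
python3 -c "
from plant import env
print(env.close_job())"
```

```text
the job is handed in; nothing more can be done
None
```

I seated the cap in the lamp tower pocket and let go of it, and handed the job in at about 22 s with the tall cell held upright in the middle of the light path, gripped on its frosted faces; no verdict was returned.

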